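# Wedge the short leg of the draining stand level

### The job

The pine draining stand under the lidded pail rocks over on one leg that was sawn too short. Pick up the loose pine wedge, lay it flat on the table and push it squarely, thin end first, in from the stand's left side under that short leg until the stand comes up level and the wedge goes firm, all four feet bearing. Stop there, without jamming it, shoving the stand along the table or touching the stand or pail with the gripper, leave the wedge in place, and leave the other things alone.

Things in the scene. Friction and masses are not known exactly. Their poses are not given: they have to be found in the camera images.
- stand: pine slatted stand, 300 x 260 x 100 mm; legs 40 mm square, centres at x +-130, y +-110. Origin: middle of the underside at foot level; x along the 300 mm side, towards the robot's right (world -y, within 15 degrees), z up when level. It leans 0.03 to 0.065 rad onto the leg at (-130, +110), the left one farther from the robot, which is 5 to 11 mm short (varies); the opposite foot is in the air
- short_leg (a point): on the axis of the short leg, at (-130, +110, 30) mm of the stand; axes as the stand. The leg's outer left face is 20 mm from it towards the stand's -x. All feet are bevelled all round (12 mm in, 5 mm up, leaving a 16 mm pad), so a thin end flat on the table starts under the foot
- stand_top (a point): middle of the stand's top; axes as the stand. Stand and pail weigh 2.2 to 2.9 kg. While the leg rises, pushing the wedge takes a steady 1 to 6 N; once the stand is level and the opposite foot is down, this climbs by 3 N and more within 3 mm of travel, and that is where to stop; pushed on, the whole stand slides
- pail: white lidded pail, 190 mm across, 135 mm high, wire bail, on the slats a little towards the short leg, its top some 235 mm over the table. Origin: middle of its underside. Not to be touched
- wedge_grip (a point): grip point of the pine wedge, on its centre line, 12 mm above its flat underside, 25 mm from the thick end, 125 mm from the thin end. Wedge 150 mm long, 40 mm wide, straight taper from 28 mm to 2.5 mm high (23.7 mm at this point), 60 g. Axes: x along it towards the thin end, z up from the flat underside. It lies flat, thin end towards the robot's right (world -y, within 18 degrees)
- wedge_tip (a point): middle of the wedge's thin end; axes as the wedge
- offcut: flat offcut of a pine slat, 105 x 42 x 15 mm, not tapered; lies in one of the same two places as the wedge. Origin: middle of its underside. Leave alone
- jar: lidded glass jar, 68 mm across, 100 mm high. Origin: middle of its underside. Leave alone
- tub: lidded white tub, 108 mm across, 93 mm high. Origin: middle of its underside. Leave alone
Not all that is in view belongs to the job. What is shaped like the part that bears wedge_grip but green is not meant.

How it is judged:
On the way, in this order (a step that is already met when the one before it is completed fails the run):
1. the wedge's thin end is started under the short leg while the stand still leans (contact force between wedge and stand above 0.5 N and angle between stand's own z axis and vertical above 0.015 rad), for 0.1 s.
2. the wedge is driven firm: the stand is level and the wedge carries more than 5 N (contact force between wedge and stand above 5 N and angle between stand's own z axis and vertical below 0.008 rad), for 0.1 s.
At the end, for the whole second after the job is handed in: the stand is level within 0.008 rad and at rest with the pail on it, the wedge lies flat under the short leg, bearing load, thin end first and in line with the stand within 0.25 rad, and the gripper has let go and is clear (angle between stand's own z axis and vertical below 0.008 rad and contact force between wedge and stand above 0.5 N and angle between wedge_tip's own z axis and vertical below 0.05 rad and angle between the x axis of wedge_tip and the x axis of stand, either way round below 0.25 rad and x of wedge_tip in the frame of stand above -0.138 m and linear speed of each of stand, pail below 0.01 m/s); the robot touches nothing.
It fails at once if the wedge is jammed: more than 22 N between wedge and stand (contact force between wedge and stand above 22 N).
It fails at once if the stand is shoved more than 5 mm along the table (its middle stays put while it is levelled) (distance of stand from where it was at the start of the episode above 0.005 m).
It fails at once if the gripper or arm pushes on the stand or pail (more than 3 N) (contact force between any of the fingers, the arm and stand above 3 N or contact force between any of the fingers, the arm and pail above 3 N).
It fails at once if the pail slides on the stand or tips (horizontal distance between pail and stand above 0.05 m or angle between pail's own z axis and vertical above 0.12 rad).
It fails at once if the offcut, jar or tub is moved (distance of any of offcut, jar, tub from where it was at the start of the episode above 0.015 m).
It also fails if it takes over 64 s, if anything falls off the work surface, if the arm or the gripper's body presses on something with over 40 N, if the wrist force passes 120 N, or if a joint passes its speed limit or range.

### The arm

A 6-joint arm with a two-finger parallel gripper is mounted at the origin on the work surface. World frame = base frame: x ahead of the robot, y to its left, z up, the work surface at z = 0. Lengths are in m, angles in rad, forces in N, time in s.
With the tool pointing down it reaches from about 0.375 to 0.9 m from the base axis. Payload 3.1 kg.
Tool frame: the origin (TCP) lies midway between the tips of the shut fingers; the grasp point (between the pads) lies 19 mm behind it; z points along the fingers, y is the line along which they close (so a half turn about z gives the same grasp; the last joint's range is limited). The gripper opens to 85 mm and grips with 20 to 120 N. Pads are 22 mm wide; open, the fingers measure 114 mm over their backs; the gripper's body (76 mm by 85 mm) begins 54 mm behind the grasp point. The pads swing forward as they close: fully open they stand 13 mm farther back than shut.
Start: joints at [1.006, 0.527, 1.433, -0, 1.181, -0.178], TCP at [0.235, 0.579, 0.231] pointing down, gripper open.
Joint ranges: [-3.08, 3.08], [-0.75, 2.2], [0.22, 2.44], [-1.43, 4.57], [0, 2.65], [-2.85, 2.85]. Speed limits (rad/s): [2.79, 2.79, 3.14, 3.14, 3.14, 3.14].

### API

Orientations are given as a unit quaternion [x, y, z, w].
In Python, from station import manip gives the robot as it stands. The module is installed in compiled form; this text tells all that it offers.
- The arm moves only by the tool apply_moves, never from a script. Its arguments are lists of equal length, an entry for each row: "claw": the gripper's target within -1 to 1 (fully open at 1, half-way at 0, shut at -1); "travel": the shift along the tool's x, y, z scaled (see below), a list of three; "turn": the turn, a rotation vector about the tool's x, y, z scaled (see below), a list of three. In form: {"claw": [claw, ...], "travel": [[dx, dy, dz], ...], "turn": [[rx, ry, rz], ...]}. A call has 1 to 5 rows; each row is the pose to reach, as a shift and turn from the pose commanded when the call began, along the tool's axes at that moment, turning the shorter way round; what a row does not reach only later rows make up. The controller multiplies each number of a shift by 800 mm and each number of a turn by 180 degrees. A row lasts 1/12 s, in which the tool goes at most 41.7 mm and 7.16 degrees, less where a joint would pass 70% of its speed; a pose out of reach is approached as far as the arm can. A call with a number of a shift or a turn outside -1 to 1 is refused whole. A call with a gripper value outside its range is refused whole. The fingers move at their own pace and stop on an object; "newtons" is the grip in N (left out, the last holds). Time passes only in rows, so rows that repeat a pose let the fingers close. It gives the time, the measured TCP pose, the force, the opening and the grip force at its end, in the units of the state.
- manip.sense(): the state, without advancing time (a new reading comes with each control period).
- manip.snapshot(name): name is "scene" or "top" or "wrist"; returns a dict with "pixels" (480x640x3 uint8, red, green, blue), "depth" (480x640 float32, m along the optical axis (not along the pixel's ray), 0 where there is no reading), "intrinsics" (3x3 intrinsics, pixels), "R" (3x3) and "t" (3): a world point X has camera coordinates R X + t. Camera axes: x right, y down, z forward; pixel columns grow to the right and rows downward; lengths in m; the calibration is good to about 2 mm. A picture is of the moment at which its call begins.
- manip.sign_off(): hands the job in; it is judged then, once.
The state is a dict: "t": time; "q": joint angles; "qd": joint speeds; "tau": joint torques, N m; "tcp_pos": TCP position; "tool_rot": TCP orientation; "force": force on the tool from outside, world axes, zero at the start; "ft_torque": the same for the moment, N m; "finger_gap": opening from 0.0 (shut) to 1.0 (fully open); "gripper_force": force on a finger pad.
Only numpy, scipy, OpenCV 4.12 (cv2) and the standard library are available. Lean on these libraries where they do the work, as an engineer would, in place of code of your own. Each camera call takes 0.05 s, during which the arm holds its last target. There are 200 camera calls.

## Working session

There is one attempt and no reset: what is moved stays moved. The work goes in short steps, Python scripts to look and compute and a tool call to move; the robot and the scene stay as the last step left them, time stands still between calls to the robot, and variables do not carry over. Pictures are saved under pics/ and viewed, at most 10 in all, crops included, and the job is handed in when it is done.

Besides the shell and the picture viewer there is one more tool, called as name(argument=value, ...), one argument or row to a line, values as JSON. apply_moves: Moves the arm, as the interface text tells. Shifts and turns lie within -1 to 1; 1 stands for 800 mm of shift or 180 degrees of turn. Its arguments: {"type":"object","properties":{"claw":{"type":"array","items":{"type":"number"}},"travel":{"type":"array","items":{"type":"array","items":{"type":"number"}}},"turn":{"type":"array","items":{"type":"array","items":{"type":"number"}}},"newtons":{"type":"number"}},"required":["claw","travel","turn"]}

```bash
mkdir -p pics
cat > h.py <<'E'
import numpy as np, cv2
from station import manip
def snap(n,f):
    s=manip.snapshot(n); np.savez(f'pics/{f}.npz',**{k:np.array(v) for k,v in s.items()})
    cv2.imwrite(f'pics/{f}.png',cv2.cvtColor(s['pixels'],cv2.COLOR_RGB2BGR)); return s
def world(s,u,v,z=None):
    K,R,t=s['intrinsics'],s['R'],s['t']
    ray=np.linalg.inv(K)@np.array([u,v,1.]); c=-R.T@t; d=R.T@ray
    if z is not None: return c+d*(z-c[2])/d[2]
    return c+d*s['depth'][int(v),int(u)]
def proj(s,X):
    p=s['intrinsics']@(s['R']@np.array(X)+s['t']); return p[:2]/p[2]
E
python3 - <<'E'
from h import *
for n in('scene','top'):
    s=snap(n,n+'0'); print(n,-s['R'].T@s['t'])
print(manip.sense())
E
```

```text
scene [0.49233051 0.76193937 1.67667099]
top [0.28466261 0.11075437 1.13865101]
{'t': 0.1, 'q': array([ 1.00649371e+00,  5.28377598e-01,  1.43376056e+00,  1.53065106e-06,
        1.18145224e+00, -1.78502911e-01]), 'qd': array([-0.00016136, -0.00217769, -0.00446431, -0.00089875,  0.0029677 ,
       -0.00216626]), 'tau': array([ 2.97511478e-04, -4.43301737e+01, -1.78586823e+01, -2.47050839e-04,
        3.92108792e-03, -6.09476842e-06]), 'tcp_pos': array([0.23480803, 0.57851308, 0.23043313]), 'tool_rot': array([ 1.91705955e-01,  9.81451899e-01, -9.30511787e-04, -3.63173257e-04]), 'force': array([-1.06687726,  0.11625788, -1.31592542]), 'ft_torque': array([ 0.01137769, -0.03750466, -0.01821129]), 'gripper_force': 0.0, 'finger_gap': 1.0009207373760074}
```

View pics/top0.png

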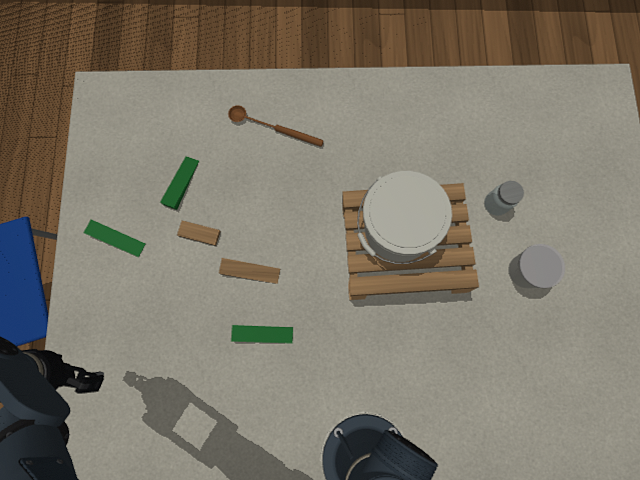

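View pics/scene0.png

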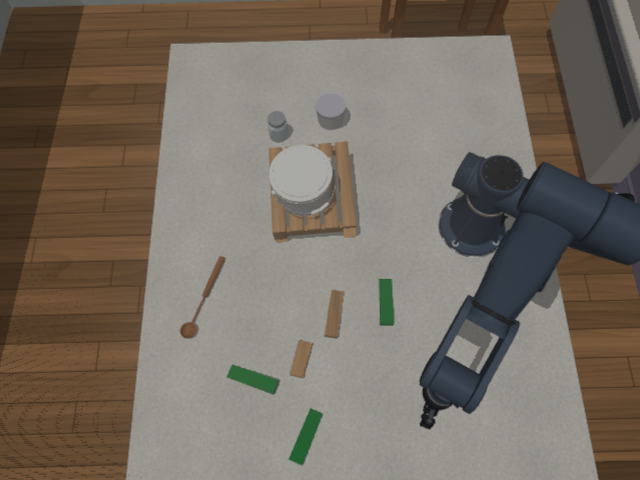

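The top view shows the wedge at about (250,271) and the shorter offcut at (199,233). The stand spans (343–478, 184–298), with its short leg at the far left near (348,195). The jar is at (508,195) and the tub at (540,268).

Run:
```python
from h import *
s=dict(np.load('pics/top0.npz'))
H,W=s['depth'].shape
u,v=np.meshgrid(np.arange(W),np.arange(H)); K=s['intrinsics']; d=s['depth']
P=np.stack([(u-K[0,2])/K[0,0]*d,(v-K[1,2])/K[1,1]*d,d],-1); X=(P-s['t'])@s['R']
print('table z',np.median(X[330:450,480:600,2]))
def comp(u0,u1,v0,v1,z0,z1=1):
    x=X[v0:v1,u0:u1].reshape(-1,3); return x[(x[:,2]>z0)&(x[:,2]<z1)]
for n,b in (('wedge',(212,288,252,290)),('offcut',(170,224,215,250))):
    # colour mask: brownish
    c=s['pixels'][b[2]:b[3],b[0]:b[1]].astype(int); m=((c[...,0]-c[...,2])>35).astype(np.uint8)
    r=cv2.minAreaRect(cv2.findNonZero(m)); bx=cv2.boxPoints(r)+[b[0],b[2]]
    print(n,r[1],[np.round(world(s,*p,0.012),4).tolist() for p in bx])
    x=X[b[2]:b[3],b[0]:b[1]][m>0]; 
    ys=np.linspace(x[:,1].min(),x[:,1].max(),7)
    print([ (round(a,3),round(float(np.median(x[(x[:,1]>=a)&(x[:,1]<e),2])),4)) for a,e in zip(ys,ys[1:])])
# stand slat tops
x=comp(335,485,170,305,.07,.13); A=np.c_[x[:,:2],np.ones(len(x))]
for i in range(5):
    k=np.linalg.lstsq(A,x[:,2],rcond=None)[0]; e=abs(A@k-x[:,2]); g=e<.004; A=A[g];x=x[g]
print('plane',k,len(x)); r=cv2.minAreaRect(x[:,:2].astype(np.float32)); print(r,cv2.boxPoints(r))
p=comp(350,470,160,280,.2); print('pail',p[:,:2].min(0),p[:,:2].max(0),np.median(p[:,2]))
for c in((335,412,165,228),(412,495,165,228),(335,412,225,305),):pass
im=cv2.cvtColor(s['pixels'],cv2.COLOR_RGB2BGR)
cv2.imwrite('pics/crop.png',cv2.resize(im[165:305,210:485],None,fx=2.9,fy=2.9,interpolation=cv2.INTER_CUBIC))
```

```text
table z -0.0012906987902041693
wedge (59.52518844604492, 15.664523124694824) [[0.4551, 0.3639, 0.012], [0.4953, 0.3578, 0.012], [0.4645, 0.2059, 0.012], [0.4247, 0.2131, 0.012]]
[(np.float64(0.111), 1.1387), (np.float64(0.152), nan), (np.float64(0.194), 0.0038), (np.float64(0.235), 0.0096), (np.float64(0.276), 0.0167), (np.float64(0.318), 0.0239)]
offcut (39.9388313293457, 15.738909721374512) [[0.5568, 0.4762, 0.012], [0.5981, 0.4679, 0.012], [0.5694, 0.3648, 0.012], [0.5285, 0.3738, 0.012]]
[(np.float64(0.365), 0.0138), (np.float64(0.384), 0.0144), (np.float64(0.402), 0.0148), (np.float64(0.421), 0.0144), (np.float64(0.439), 0.0147), (np.float64(0.458), 0.0144)]
plane [-0.04038821 -0.03621515  0.11607856] 5540
((0.5218691825866699, -0.11056031286716461), (0.2605961561203003, 0.30045247077941895), 2.635591745376587) [[ 0.384801    0.03351545]
 [ 0.39861688 -0.2666192 ]
 [ 0.65893734 -0.25463608]
 [ 0.64512146  0.04549858]]
pail [ 0.45050974 -0.17792868] [0.64328161 0.00984819] 0.23191754699600764
  return _methods._mean(a, axis=axis, dtype=dtype,
  ret = ret.dtype.type(ret / rcount)
```

View pics/crop.png

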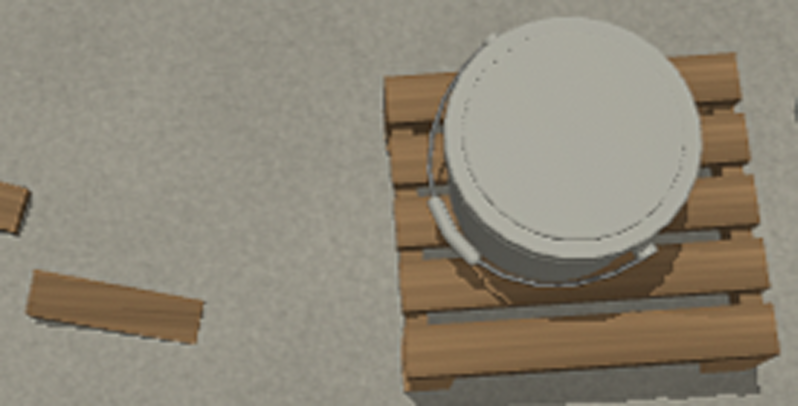

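The crop confirms the wedge: its thick end is on the left at crop (30,295) and its thin end on the right at (200,322). The stand's far-left corner is at crop (387,78). Heights fit: the wedge tapers from 24 to 4 mm, the offcut is a flat 14.5 mm and the lean is 0.054 rad.

```bash
cat >> h.py <<'E'
from scipy.spatial.transform import Rotation as Ro
def go(p,yaw,base=None):
    "yaw: world angle (deg) of tool y; prints travel/turn numbers"
    s=manip.sense(); R=Ro.from_quat(s['tool_rot'])
    a=np.radians(yaw); y=np.array([np.cos(a),np.sin(a),0]); z=np.array([0,0,-1.]); x=np.cross(y,z)
    T=Ro.from_matrix(np.c_[x,y,z])
    print('t',round(s['t'],2),'tcp',s['tcp_pos'].round(4),'F',s['force'].round(2),'gap',round(s['finger_gap'],3))
    print('travel',(R.inv().apply(np.array(p)-s['tcp_pos'])/.8).round(4).tolist(),'turn',((R.inv()*T).as_rotvec()/np.pi).round(4).tolist())
E
python3 -c "
from h import *
go([.4686,.3334,.16],-10.2)"
```

```text
t 0.1 tcp [0.2348 0.5785 0.2304] F [-1.07  0.12 -1.32] gap 1.001
travel [-0.3861, -0.1737, 0.0882] turn [-0.0006, 0.0003, 0.4339]
```

apply_moves(
  claw=[1,1,1,1,1],
  travel=[
    [-0.386,-0.174,0.088],
    [-0.386,-0.174,0.088],
    [-0.386,-0.174,0.088],
    [-0.386,-0.174,0.088],
    [-0.386,-0.174,0.088],
  ],
  turn=[
    [0,0,0.434],
    [0,0,0.434],
    [0,0,0.434],
    [0,0,0.434],
    [0,0,0.434],
  ],
)

```text
t: 0.52
tcp_pos: [0.3765, 0.4299, 0.1883]
tool_rot: [0.486, 0.874, -0.0, -0.0]
force: [1.1, 0.2, -1.0]
finger_gap: 0.999
gripper_force: 0.0
```

```bash
python3 -c "
from h import *
go([.4686,.3334,.16],-10.2)"
```

```text
t 0.52 tcp [0.3765 0.4299 0.1883] F [ 1.08  0.22 -0.96] gap 0.999
travel [-0.1632, 0.0344, 0.0353] turn [-0.0002, 0.0001, 0.2332]
```

apply_moves(
  claw=[1,1,1,1,1],
  travel=[
    [-0.163,0.034,0.035],
    [-0.163,0.034,0.035],
    [-0.163,0.034,0.035],
    [-0.163,0.034,0.035],
    [-0.163,0.034,0.035],
  ],
  turn=[
    [0,0,0.233],
    [0,0,0.233],
    [0,0,0.233],
    [0,0,0.233],
    [0,0,0.233],
  ],
)

```text
t: 0.93
tcp_pos: [0.4707, 0.3322, 0.1596]
tool_rot: [0.734, 0.68, -0.001, 0.0]
force: [-0.8, -0.1, -0.2]
finger_gap: 1.005
gripper_force: 0.0
```

```bash
python3 -c "
from h import *
s=snap('wrist','w1')
for P in ([.473,.358,.028],[.4465,.2107,.002],[.4686,.3334,.0237]): print(proj(s,P))
go([.4686,.3334,.06],-10.2)"
```

```text
[324.96191973 200.40354972]
[308.83832628 350.67079493]
[321.73637924 230.78139065]
t 0.98 tcp [0.4694 0.3333 0.1599] F [-0.33  0.93  0.62] gap 1.0
travel [0.0001, -0.0009, 0.1249] turn [-0.0005, 0.0003, 0.0315]
```

View pics/w1.png

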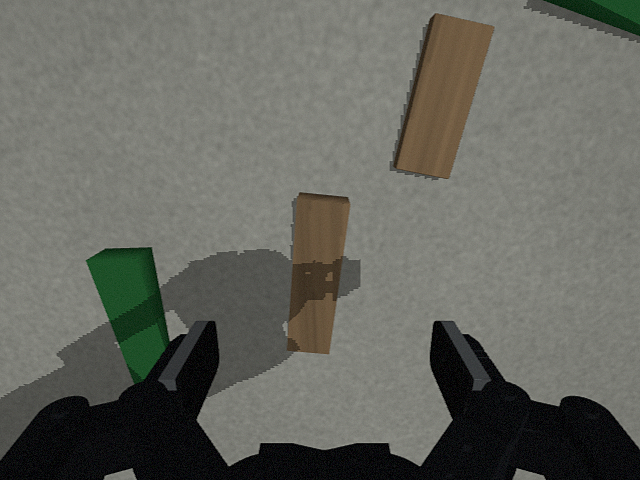

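The wrist view shows the wedge's thick end at about (324,198) and its thin end at about (309,352). Both are within 2 px of prediction, so I'm descending.

apply_moves(
  claw=[1,1,1,1,1],
  travel=[
    [0,-0.001,0.05],
    [0,-0.001,0.1],
    [0,-0.001,0.145],
    [0,-0.001,0.18],
    [0,-0.001,0.195],
  ],
  turn=[
    [0,0,0.032],
    [0,0,0.032],
    [0,0,0.032],
    [0,0,0.032],
    [0,0,0.032],
  ],
)

```text
t: 1.4
tcp_pos: [0.4645, 0.3346, 0.0011]
tool_rot: [0.762, 0.647, -0.003, -0.001]
force: [-0.6, 0.3, 0.2]
finger_gap: 1.001
gripper_force: 0.0
```

apply_moves(
  claw=[-1,-1,-1,-1,-1],
  travel=[
    [0,0,0],
    [0,0,0],
    [0,0,0],
    [0,0,0],
    [0,0,0],
  ],
  turn=[
    [0,0,0],
    [0,0,0],
    [0,0,0],
    [0,0,0],
    [0,0,0],
  ],
  newtons=50,
)

```text
t: 1.82
tcp_pos: [0.469, 0.3363, 0.0072]
tool_rot: [0.763, 0.646, 0.002, 0.001]
force: [-0.2, 0.4, 4.9]
finger_gap: 0.456
gripper_force: 51.6
```

apply_moves(
  claw=[-1,-1,-1,-1,-1],
  travel=[
    [0,0,0],
    [0,0,0],
    [0,0,0],
    [0,0,0],
    [0,0,0],
  ],
  turn=[
    [0,0,0],
    [0,0,0],
    [0,0,0],
    [0,0,0],
    [0,0,0],
  ],
)

```text
t: 2.23
tcp_pos: [0.469, 0.3363, 0.0072]
tool_rot: [0.763, 0.646, 0.002, 0.001]
force: [-0.5, 0.4, 7.0]
finger_gap: 0.459
gripper_force: 51.8
```

```bash
python3 -c "
from h import *
go([.4686,.3334,.08],-10.2)"
```

```text
t 2.23 tcp [0.469  0.3363 0.0072] F [-0.47  0.44  7.01] gap 0.459
travel [-0.0034, 0.0005, -0.091] turn [0.0012, -0.0009, 0.0041]
```

apply_moves(
  claw=[-1,-1,-1,-1,-1],
  travel=[
    [0,0,-0.015],
    [0,0,-0.035],
    [0,0,-0.06],
    [0,0,-0.07],
    [0,0,-0.07],
  ],
  turn=[
    [0,0,0],
    [0,0,0],
    [0,0,0],
    [0,0,0],
    [0,0,0],
  ],
)

```text
t: 2.65
tcp_pos: [0.469, 0.3362, 0.0637]
tool_rot: [0.763, 0.646, 0.003, 0.001]
force: [0.2, 0.4, 0.3]
finger_gap: 0.456
gripper_force: 51.0
```

```bash
python3 -c "
from h import *
go([.6138,.203,.06],2.6)"
```

```text
t 2.65 tcp [0.469  0.3362 0.0637] F [0.24 0.45 0.27] gap 0.456
travel [-0.1344, 0.2059, 0.0052] turn [0.0015, -0.0008, -0.0671]
```

apply_moves(
  claw=[-1,-1,-1,-1,-1],
  travel=[
    [-0.134,0.206,0.005],
    [-0.134,0.206,0.005],
    [-0.134,0.206,0.005],
    [-0.134,0.206,0.005],
    [-0.134,0.206,0.005],
  ],
  turn=[
    [0,0,-0.067],
    [0,0,-0.067],
    [0,0,-0.067],
    [0,0,-0.067],
    [0,0,-0.067],
  ],
)

```text
t: 3.07
tcp_pos: [0.6144, 0.2, 0.0563]
tool_rot: [0.691, 0.722, 0.0, 0.0]
force: [-0.2, 0.6, -0.9]
finger_gap: 0.456
gripper_force: 51.0
```

apply_moves(
  claw=[-1,-1,-1],
  travel=[
    [0,0,0],
    [0,0,0],
    [0,0,0],
  ],
  turn=[
    [0,0,0],
    [0,0,0],
    [0,0,0],
  ],
)

```text
t: 3.32
tcp_pos: [0.6107, 0.2024, 0.0559]
tool_rot: [0.691, 0.723, -0.001, -0.001]
force: [-0.3, 0.4, -1.2]
finger_gap: 0.455
gripper_force: 51.0
```

```bash
python3 -c "
from h import *
go([.6138,.203,.02],2.6)
w=snap('wrist','w2');t=snap('top','t2')
print(-w['R'].T@w['t'])
a=cv2.imread('pics/w2.png');b=cv2.imread('pics/t2.png')[160:310,230:380]
cv2.imwrite('pics/m2.png',np.hstack([cv2.resize(a,(500,375)),cv2.resize(b,(300,375))[:, :]]))
"
```

```text
t 3.32 tcp [0.6107 0.2024 0.0559] F [-0.3   0.44 -1.2 ] gap 0.455
travel [0.0006, 0.004, 0.0449] turn [-0.001, -0.0, -0.0003]
[0.60727905 0.28673527 0.19889295]
```

View pics/m2.png

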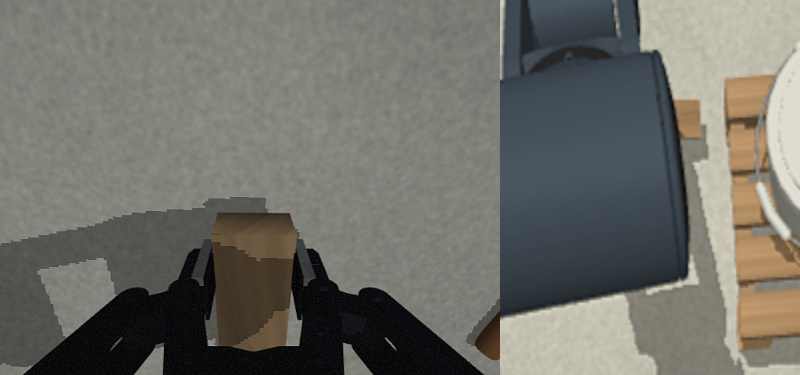

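The wrist part of the picture shows the wedge held straight between the pads. In the top part its thin end shows at full-image pixel (330,208), in line with the stand's far-left leg. The wrist link ends at about (324,235), so I'm checking its clearance to the pail.

```bash
python3 -c "
from h import *
t=dict(np.load('pics/t2.npz'))
for u,v in [(318,200),(318,225),(318,250),(310,210),(300,230),(326,203),(326,208),(326,211),(328,203),(328,208)]: print((u,v),world(t,u,v).round(4), t['pixels'][v,u])
c=t['pixels'].astype(int)
for v in range(196,218,2): print(v,''.join('#' if c[v,u,0]-c[v,u,2]>35 else '.' for u in range(318,350)))
for z in(.0,.04,.05): print(z,world(t,330,201,z)[:2].round(4),world(t,330,214,z)[:2].round(4))
"
```

```text
(318, 200) [0.634  0.1046 0.0526] [170 129  85]
(318, 225) [0.3891 0.1088 0.7379] [47 55 60]
(318, 250) [0.3672 0.1091 0.7282] [47 55 62]
(310, 210) [0.4029 0.1161 0.7412] [54 61 68]
(300, 230) [0.384  0.1256 0.7401] [72 84 92]
(326, 203) [0.6253 0.0842 0.054 ] [161 128  92]
(326, 208) [0.613  0.0844 0.0506] [152 122  86]
(326, 211) [0.6045 0.0845 0.0523] [169 134  95]
(328, 203) [0.6263 0.079  0.0504] [156 122  85]
(328, 208) [0.6126 0.0793 0.0516] [156 123  87]
196 .........................#######
198 .........................#######
200 ############.............#######
202 ############.............#######
204 ############.............#######
206 ############.............#######
208 .###########.............##.#..#
210 .############.............######
212 ..###########...........########
214 ..###########.............######
216 .........................#######
0.0 [0.6477 0.072 ] [0.6114 0.0727]
0.04 [0.635  0.0734] [0.5999 0.0741]
0.05 [0.6318 0.0737] [0.5971 0.0744]
```

apply_moves(
  claw=[-1,-1,-1,-1,-1],
  travel=[
    [0,0.007,0.02],
    [0,0.007,0.04],
    [0,0.007,0.055],
    [0,0.007,0.06],
    [0,0.007,0.06],
  ],
  turn=[
    [0,0,0],
    [0,0,0],
    [0,0,0],
    [0,0,0],
    [0,0,0],
  ],
)

```text
t: 3.83
tcp_pos: [0.616, 0.2037, 0.0081]
tool_rot: [0.69, 0.723, -0.001, -0.001]
force: [-0.6, -0.1, -1.2]
finger_gap: 0.454
gripper_force: 51.0
```

apply_moves(
  claw=[-1,-1],
  travel=[
    [0,0,0.001],
    [0,0,0.001],
  ],
  turn=[
    [0,0,0],
    [0,0,0],
  ],
)

```text
t: 4.0
tcp_pos: [0.6176, 0.2033, 0.0082]
tool_rot: [0.691, 0.723, 0.0, 0.0]
force: [0.1, -0.4, -0.5]
finger_gap: 0.452
gripper_force: 50.9
```

```bash
python3 -c "
from h import *
go([.6175,.17,.0072],2.6); print(manip.sense()['q'])
t=snap('top','t3');c=t['pixels'].astype(int)
for v in range(196,226,1): print(v,''.join('#' if c[v,u,0]-c[v,u,2]>35 else '.' for u in range(318,350)))
for v in (200,210,216): print(world(t,326,v))
"
```

```text
t 4.0 tcp [0.6176 0.2033 0.0082] F [ 0.06 -0.39 -0.48] gap 0.452
travel [-0.0416, -0.002, 0.0013] turn [0.0, 0.0, 0.0001]
[ 1.46423641e-01  8.51678365e-01  1.49907099e+00 -1.72309858e-05
  7.90773034e-01  1.00725448e-01]
196 .........................#######
197 .........................#######
198 .........................#######
199 .........................#######
200 .........................#######
201 .........................#######
202 .........................#######
203 ###########..............#######
204 ###########..............#######
205 ############.............#######
206 ############.............#######
207 ###########..............######.
208 ############.............##....#
209 ############.............#######
210 ############..............######
211 ############..............######
212 ############............########
213 ############..............######
214 ############..............######
215 .###########.............#######
216 .###########.............#######
217 .#######..................######
218 ..........................######
219 ..........................######
220 ..........................######
221 ...........................#####
222 ...........................#####
223 ...........................#####
224 ...........................#####
225 ...........................#####
[ 6.50711467e-01  8.27349881e-02 -1.26701198e-04]
[0.62121956 0.08335548 0.00489208]
[0.60423994 0.08368379 0.00624854]
```

apply_moves(
  claw=[-1,-1,-1,-1,-1],
  travel=[
    [-0.008,-0.004,0.0015],
    [-0.016,-0.004,0.0015],
    [-0.025,-0.004,0.0015],
    [-0.033,-0.004,0.0015],
    [-0.036,-0.004,0.0015],
  ],
  turn=[
    [0,0,0],
    [0,0,0],
    [0,0,0],
    [0,0,0],
    [0,0,0],
  ],
)

```text
t: 4.47
tcp_pos: [0.6164, 0.1724, 0.0072]
tool_rot: [0.692, 0.722, 0.0, 0.0]
force: [-0.6, 0.6, 0.8]
finger_gap: 0.454
gripper_force: 51.2
```

apply_moves(
  claw=[-1,-1,-1],
  travel=[
    [0,0,0],
    [0,0,0],
    [0,0,0],
  ],
  turn=[
    [0,0,0],
    [0,0,0],
    [0,0,0],
  ],
)

```text
t: 4.72
tcp_pos: [0.6164, 0.1734, 0.0072]
tool_rot: [0.691, 0.723, 0.0, 0.0]
force: [-0.4, -2.0, 2.4]
finger_gap: 0.457
gripper_force: 51.3
```

```bash
cat > look.py <<'E'
import sys
from h import *
n=sys.argv[1]
t=snap('top',n); s=manip.sense(); print(s['t'],s['tcp_pos'].round(4),s['force'].round(2))
K=t['intrinsics'];d=t['depth'];v,u=np.mgrid[0:480,0:640]
P=np.stack([(u-K[0,2])/K[0,0]*d,(v-K[1,2])/K[1,1]*d,d],-1);X=(P-t['t'])@t['R']
x=X[170:305,335:485].reshape(-1,3);x=x[(x[:,2]>.07)&(x[:,2]<.13)]
A=np.c_[x[:,:2],np.ones(len(x))]
for i in range(8):
    k=np.linalg.lstsq(A,x[:,2],rcond=None)[0];g=abs(A@k-x[:,2])<.004;A=A[g];x=x[g]
r=cv2.minAreaRect(x[:,:2].astype(np.float32))
print('lean',k[:2].round(4),np.hypot(*k[:2]).round(4),'ctr',np.round(r[0],4))
E
python3 look.py t4; python3 -c "
from h import *
t=dict(np.load('pics/t4.npz'));c=cv2.imread('pics/t4.png')[180:240,300:380]
cv2.imwrite('pics/c4.png',cv2.resize(c,None,fx=8,fy=8,interpolation=cv2.INTER_CUBIC))"
```

```text
4.7667 [0.6164 0.1736 0.0072] [ 0.09 -2.04  3.15]
lean [-0.04   -0.0368] 0.0543 ctr [ 0.522  -0.1107]
```

View pics/c4.png

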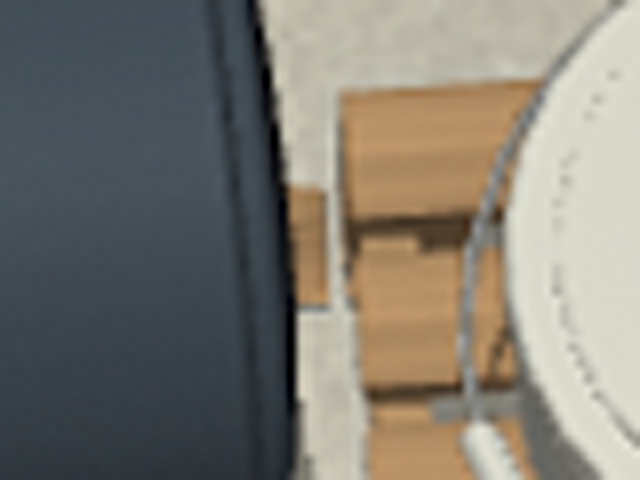

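The crop shows the thin end at full-image pixel (341,211), just outside the leg's left face. It is centred at x about 0.621, against 0.621 for the leg, and the stand is undisturbed at 0.054 rad. I'm starting the push.

apply_moves(
  claw=[-1,-1,-1,-1,-1],
  travel=[
    [-0.002,0,0],
    [-0.004,0,0],
    [-0.006,0,0],
    [-0.008,0,0],
    [-0.01,0,0],
  ],
  turn=[
    [0,0,0],
    [0,0,0],
    [0,0,0],
    [0,0,0],
    [0,0,0],
  ],
)

```text
t: 5.18
tcp_pos: [0.6166, 0.1663, 0.0072]
tool_rot: [0.691, 0.723, 0.0, 0.0]
force: [0.6, 2.3, 5.4]
finger_gap: 0.457
gripper_force: 51.5
```

apply_moves(
  claw=[-1,-1,-1,-1,-1],
  travel=[
    [-0.001,0,0],
    [-0.002,0,0],
    [-0.003,0,0],
    [-0.004,0,0],
    [-0.005,0,0],
  ],
  turn=[
    [0,0,0],
    [0,0,0],
    [0,0,0],
    [0,0,0],
    [0,0,0],
  ],
)

```text
t: 5.6
tcp_pos: [0.6168, 0.1625, 0.0072]
tool_rot: [0.691, 0.723, 0.001, -0.0]
force: [0.1, 5.8, 4.5]
finger_gap: 0.456
gripper_force: 51.6
```

```bash
python3 look.py t5
```

```text
5.65 [0.6168 0.1625 0.0072] [0.25 3.66 5.14]
lean [-0.0398 -0.0364] 0.054 ctr [ 0.5221 -0.1111]
```

apply_moves(
  claw=[-1,-1,-1,-1,-1],
  travel=[
    [-0.001,0,-0.0005],
    [-0.002,0,-0.0005],
    [-0.003,0,-0.0005],
    [-0.004,0,-0.0005],
    [-0.005,0,-0.0005],
  ],
  turn=[
    [0,0,0],
    [0,0,0],
    [0,0,0],
    [0,0,0],
    [0,0,0],
  ],
)

```text
t: 6.07
tcp_pos: [0.6164, 0.1591, 0.0072]
tool_rot: [0.691, 0.723, 0.001, -0.001]
force: [-0.3, 6.9, 4.4]
finger_gap: 0.458
gripper_force: 51.4
```

```bash
python3 look.py t6
```

```text
6.1167 [0.6164 0.1589 0.0072] [0.8  6.05 4.32]
lean [-0.0351 -0.031 ] 0.0468 ctr [ 0.5218 -0.1113]
```

apply_moves(
  claw=[-1,-1,-1,-1,-1],
  travel=[
    [-0.001,0,0],
    [-0.002,0,0],
    [-0.003,0,0],
    [-0.004,0,0],
    [-0.005,0,0],
  ],
  turn=[
    [0,0,0],
    [0,0,0],
    [0,0,0],
    [0,0,0],
    [0,0,0],
  ],
)

```text
t: 6.53
tcp_pos: [0.6165, 0.1549, 0.0072]
tool_rot: [0.691, 0.723, 0.0, -0.001]
force: [-0.3, 5.1, 4.1]
finger_gap: 0.457
gripper_force: 51.4
```

```bash
python3 look.py t7
```

```text
6.5833 [0.6165 0.1547 0.0072] [-1.03  6.24  3.11]
lean [-0.029  -0.0256] 0.0387 ctr [ 0.5208 -0.1118]
```

apply_moves(
  claw=[-1,-1,-1,-1,-1],
  travel=[
    [-0.001,0,0],
    [-0.002,0,0],
    [-0.003,0,0],
    [-0.004,0,0],
    [-0.005,0,0],
  ],
  turn=[
    [0,0,0],
    [0,0,0],
    [0,0,0],
    [0,0,0],
    [0,0,0],
  ],
)

```text
t: 7.0
tcp_pos: [0.6166, 0.1508, 0.0072]
tool_rot: [0.691, 0.723, 0.0, -0.001]
force: [-0.6, 4.9, 4.0]
finger_gap: 0.452
gripper_force: 51.4
```

apply_moves(
  claw=[-1,-1,-1,-1,-1],
  travel=[
    [-0.001,0,0],
    [-0.002,0,0],
    [-0.003,0,0],
    [-0.004,0,0],
    [-0.005,0,0],
  ],
  turn=[
    [0,0,0],
    [0,0,0],
    [0,0,0],
    [0,0,0],
    [0,0,0],
  ],
)

```text
t: 7.42
tcp_pos: [0.6168, 0.1468, 0.0072]
tool_rot: [0.691, 0.723, 0.0, -0.001]
force: [-1.3, 6.4, 4.3]
finger_gap: 0.458
gripper_force: 51.4
```

```bash
python3 look.py t8
```

```text
7.4667 [0.6168 0.1466 0.0072] [-0.12  5.59  4.18]
lean [-0.0232 -0.0197] 0.0305 ctr [ 0.5204 -0.1122]
```

apply_moves(
  claw=[-1,-1,-1,-1,-1],
  travel=[
    [-0.0015,0,0],
    [-0.003,0,0],
    [-0.0045,0,0],
    [-0.006,0,0],
    [-0.0075,0,0],
  ],
  turn=[
    [0,0,0],
    [0,0,0],
    [0,0,0],
    [0,0,0],
    [0,0,0],
  ],
)

```text
t: 7.88
tcp_pos: [0.6171, 0.1408, 0.0072]
tool_rot: [0.691, 0.723, 0.0, -0.001]
force: [-0.8, 5.8, 3.6]
finger_gap: 0.454
gripper_force: 51.4
```

apply_moves(
  claw=[-1,-1,-1,-1,-1],
  travel=[
    [-0.0015,0,0],
    [-0.003,0,0],
    [-0.0045,0,0],
    [-0.006,0,0],
    [-0.0075,0,0],
  ],
  turn=[
    [0,0,0],
    [0,0,0],
    [0,0,0],
    [0,0,0],
    [0,0,0],
  ],
)

```text
t: 8.3
tcp_pos: [0.6173, 0.1348, 0.0072]
tool_rot: [0.691, 0.723, 0.0, -0.001]
force: [-0.2, 6.6, 4.1]
finger_gap: 0.454
gripper_force: 51.4
```

```bash
python3 look.py t9
```

```text
8.35 [0.6173 0.1345 0.0072] [-0.97  4.44  3.93]
lean [-0.0138 -0.0122] 0.0185 ctr [ 0.52   -0.1132]
```

apply_moves(
  claw=[-1,-1,-1,-1,-1],
  travel=[
    [-0.0015,0,0],
    [-0.003,0,0],
    [-0.0045,0,0],
    [-0.006,0,0],
    [-0.0075,0,0],
  ],
  turn=[
    [0,0,0],
    [0,0,0],
    [0,0,0],
    [0,0,0],
    [0,0,0],
  ],
)

```text
t: 8.77
tcp_pos: [0.6176, 0.1288, 0.0072]
tool_rot: [0.691, 0.723, 0.0, -0.001]
force: [-0.3, 5.7, 4.6]
finger_gap: 0.452
gripper_force: 51.4
```

apply_moves(
  claw=[-1,-1,-1,-1,-1],
  travel=[
    [-0.001,0,0],
    [-0.002,0,0],
    [-0.003,0,0],
    [-0.004,0,0],
    [-0.005,0,0],
  ],
  turn=[
    [0,0,0],
    [0,0,0],
    [0,0,0],
    [0,0,0],
    [0,0,0],
  ],
)

```text
t: 9.18
tcp_pos: [0.6177, 0.1248, 0.0072]
tool_rot: [0.691, 0.723, 0.0, -0.001]
force: [0.0, 6.1, 3.8]
finger_gap: 0.453
gripper_force: 51.5
```

```bash
python3 look.py t10
```

```text
9.2333 [0.6177 0.1247 0.0072] [-0.22  5.15  4.  ]
lean [-0.0067 -0.0051] 0.0084 ctr [ 0.519  -0.1138]
```

apply_moves(
  claw=[-1,-1,-1,-1,-1],
  travel=[
    [-0.001,0,0],
    [-0.002,0,0],
    [-0.003,0,0],
    [-0.0035,0,0],
    [-0.0035,0,0],
  ],
  turn=[
    [0,0,0],
    [0,0,0],
    [0,0,0],
    [0,0,0],
    [0,0,0],
  ],
)

```text
t: 9.65
tcp_pos: [0.6178, 0.1219, 0.0072]
tool_rot: [0.691, 0.723, 0.0, -0.001]
force: [0.3, 5.4, 3.9]
finger_gap: 0.458
gripper_force: 51.5
```

```bash
python3 look.py t11
```

```text
9.7 [0.6178 0.1219 0.0072] [0.94 4.94 4.07]
lean [-0.0049 -0.0035] 0.006 ctr [ 0.5185 -0.1142]
```

apply_moves(
  claw=[-1,-1,-1,-1,-1],
  travel=[
    [-0.0005,0,0],
    [-0.001,0,0],
    [-0.0015,0,0],
    [-0.002,0,0],
    [-0.002,0,0],
  ],
  turn=[
    [0,0,0],
    [0,0,0],
    [0,0,0],
    [0,0,0],
    [0,0,0],
  ],
)

```text
t: 10.12
tcp_pos: [0.6179, 0.1204, 0.0072]
tool_rot: [0.691, 0.723, 0.0, -0.001]
force: [-0.6, 6.4, 5.1]
finger_gap: 0.456
gripper_force: 51.5
```

```bash
python3 look.py t12
```

```text
10.1667 [0.6179 0.1204 0.0072] [0.63 5.05 4.93]
lean [-0.0044 -0.003 ] 0.0053 ctr [ 0.5183 -0.114 ]
```

apply_moves(
  claw=[-1,-1,-1,-1,-1],
  travel=[
    [-0.0005,0,0],
    [-0.001,0,0],
    [-0.0015,0,0],
    [-0.0015,0,0],
    [-0.0015,0,0],
  ],
  turn=[
    [0,0,0],
    [0,0,0],
    [0,0,0],
    [0,0,0],
    [0,0,0],
  ],
)

```text
t: 10.58
tcp_pos: [0.618, 0.1193, 0.0072]
tool_rot: [0.691, 0.723, 0.0, -0.001]
force: [-1.0, 5.1, 3.8]
finger_gap: 0.454
gripper_force: 51.5
```

```bash
python3 look.py t13
```

```text
10.6333 [0.618  0.1192 0.0072] [-0.61  6.06  3.81]
lean [-0.0028 -0.0016] 0.0033 ctr [ 0.5182 -0.1144]
```

apply_moves(
  claw=[-1,-1,-1,-1,-1],
  travel=[
    [-0.0005,0,0],
    [-0.001,0,0],
    [-0.0015,0,0],
    [-0.0015,0,0],
    [-0.0015,0,0],
  ],
  turn=[
    [0,0,0],
    [0,0,0],
    [0,0,0],
    [0,0,0],
    [0,0,0],
  ],
)

```text
t: 11.05
tcp_pos: [0.618, 0.1181, 0.0072]
tool_rot: [0.691, 0.723, 0.0, -0.001]
force: [-0.7, 6.1, 3.6]
finger_gap: 0.456
gripper_force: 51.5
```

```bash
python3 look.py t14
```

```text
11.1 [0.618  0.1181 0.0072] [-0.2   5.55  5.09]
lean [-0.0022 -0.0011] 0.0025 ctr [ 0.5181 -0.1143]
```

apply_moves(
  claw=[-1,-1,-1,-1,-1],
  travel=[
    [-0.0005,0,0],
    [-0.001,0,0],
    [-0.0015,0,0],
    [-0.0015,0,0],
    [-0.0015,0,0],
  ],
  turn=[
    [0,0,0],
    [0,0,0],
    [0,0,0],
    [0,0,0],
    [0,0,0],
  ],
)

```text
t: 11.52
tcp_pos: [0.6181, 0.1169, 0.0072]
tool_rot: [0.691, 0.723, 0.0, -0.001]
force: [0.5, 5.1, 4.7]
finger_gap: 0.456
gripper_force: 51.5
```

```bash
python3 look.py t15; sleep 0; python3 -c "
from station import manip
print(manip.sense()['force'])"
```

```text
11.5667 [0.6181 0.1169 0.0072] [-0.42  5.12  4.2 ]
lean [-0.0006 -0.0002] 0.0007 ctr [ 0.5185 -0.1145]
[-0.42067736  5.1219868   4.19515812]
```

apply_moves(
  claw=[-1,-1,-1,-1,-1],
  travel=[
    [-0.0005,0,0],
    [-0.001,0,0],
    [-0.001,0,0],
    [-0.001,0,0],
    [-0.001,0,0],
  ],
  turn=[
    [0,0,0],
    [0,0,0],
    [0,0,0],
    [0,0,0],
    [0,0,0],
  ],
)

```text
t: 11.98
tcp_pos: [0.6181, 0.1162, 0.0072]
tool_rot: [0.691, 0.723, 0.0, -0.001]
force: [-0.2, 6.5, 4.9]
finger_gap: 0.454
gripper_force: 51.5
```

```bash
python3 look.py t16
```

```text
12.0333 [0.6181 0.1162 0.0072] [-0.35  5.67  3.82]
lean [-0.0015  0.0003] 0.0015 ctr [ 0.5182 -0.1143]
```

apply_moves(
  claw=[-1,-1,-1,-1,-1],
  travel=[
    [-0.0005,0,0],
    [-0.001,0,0],
    [-0.001,0,0],
    [-0.001,0,0],
    [-0.001,0,0],
  ],
  turn=[
    [0,0,0],
    [0,0,0],
    [0,0,0],
    [0,0,0],
    [0,0,0],
  ],
)

```text
t: 12.45
tcp_pos: [0.6181, 0.1154, 0.0072]
tool_rot: [0.691, 0.723, 0.0, -0.001]
force: [-0.7, 6.4, 4.0]
finger_gap: 0.454
gripper_force: 51.5
```

```bash
python3 look.py t17
```

```text
12.5 [0.6181 0.1154 0.0072] [-0.09  5.46  3.67]
lean [-0.0004  0.0003] 0.0005 ctr [ 0.5178 -0.1146]
```

apply_moves(
  claw=[-1,-1,-1,-1,-1],
  travel=[
    [-0.0005,0,0],
    [-0.001,0,0],
    [-0.001,0,0],
    [-0.001,0,0],
    [-0.001,0,0],
  ],
  turn=[
    [0,0,0],
    [0,0,0],
    [0,0,0],
    [0,0,0],
    [0,0,0],
  ],
)

```text
t: 12.92
tcp_pos: [0.6181, 0.1147, 0.0072]
tool_rot: [0.691, 0.723, 0.0, -0.001]
force: [-0.6, 5.9, 3.7]
finger_gap: 0.456
gripper_force: 51.5
```

```bash
python3 look.py t18
```

```text
12.9667 [0.6181 0.1147 0.0072] [0.79 6.46 4.  ]
lean [0.0013 0.001 ] 0.0017 ctr [ 0.5182 -0.1147]
```

apply_moves(
  claw=[-1,-1,-1,-1,-1],
  travel=[
    [-0.0005,0,0],
    [-0.001,0,0],
    [-0.001,0,0],
    [-0.001,0,0],
    [-0.001,0,0],
  ],
  turn=[
    [0,0,0],
    [0,0,0],
    [0,0,0],
    [0,0,0],
    [0,0,0],
  ],
)

```text
t: 13.38
tcp_pos: [0.6182, 0.1144, 0.0072]
tool_rot: [0.691, 0.723, 0.001, -0.001]
force: [0.2, 7.5, 3.4]
finger_gap: 0.453
gripper_force: 51.5
```

```bash
python3 look.py t19
```

```text
13.4333 [0.6182 0.1144 0.0072] [-0.8   7.49  4.48]
lean [-0.0002  0.0021] 0.0021 ctr [ 0.5183 -0.1145]
```

apply_moves(
  claw=[-1,-1,-1,-1,-1],
  travel=[
    [-0.0004,0,0],
    [-0.0008,0,0],
    [-0.0008,0,0],
    [-0.0008,0,0],
    [-0.0008,0,0],
  ],
  turn=[
    [0,0,0],
    [0,0,0],
    [0,0,0],
    [0,0,0],
    [0,0,0],
  ],
)

```text
t: 13.85
tcp_pos: [0.6182, 0.1142, 0.0072]
tool_rot: [0.691, 0.722, 0.001, -0.001]
force: [-0.5, 9.3, 4.5]
finger_gap: 0.452
gripper_force: 51.5
```

```bash
python3 look.py t20
```

```text
13.9 [0.6182 0.1142 0.0072] [0.27 9.21 4.27]
lean [0.0004 0.0007] 0.0008 ctr [ 0.518  -0.1145]
```

The push force has climbed by about 3.5 N within 0.5 mm, and the stand is level. I'm stopping here and releasing.

apply_moves(
  claw=[0.3,0.6,0.6,0.6,0.6],
  travel=[
    [0,0,0],
    [0,0,0],
    [0,0,0],
    [0,0,0],
    [0,0,0],
  ],
  turn=[
    [0,0,0],
    [0,0,0],
    [0,0,0],
    [0,0,0],
    [0,0,0],
  ],
)

```text
t: 14.32
tcp_pos: [0.6184, 0.1115, 0.0069]
tool_rot: [0.691, 0.723, -0.0, -0.0]
force: [0.2, 0.9, 0.4]
finger_gap: 0.802
gripper_force: 0.0
```

```bash
python3 look.py t21
```

```text
14.3667 [0.6185 0.1116 0.007 ] [ 0.06 -0.14  0.15]
lean [0.0004 0.0012] 0.0013 ctr [ 0.5176 -0.1145]
```

Released cleanly. I'm raising the gripper straight up, then backing it away.

apply_moves(
  claw=[0.6,0.6,0.6,0.6,0.6],
  travel=[
    [0,0,-0.015],
    [0,0,-0.04],
    [0,0,-0.07],
    [0.03,0,-0.1],
    [0.06,0,-0.12],
  ],
  turn=[
    [0,0,0],
    [0,0,0],
    [0,0,0],
    [0,0,0],
    [0,0,0],
  ],
)

```text
t: 14.78
tcp_pos: [0.6181, 0.1593, 0.1066]
tool_rot: [0.692, 0.722, 0.001, 0.001]
force: [0.8, -0.2, 0.7]
finger_gap: 0.801
gripper_force: 0.0
```

apply_moves(
  claw=[0.6,0.6,0.6,0.6,0.6],
  travel=[
    [0.04,0,-0.04],
    [0.08,0,-0.06],
    [0.1,0,-0.07],
    [0.1,0,-0.07],
    [0.1,0,-0.07],
  ],
  turn=[
    [0,0,0],
    [0,0,0],
    [0,0,0],
    [0,0,0],
    [0,0,0],
  ],
)

```text
t: 15.2
tcp_pos: [0.6127, 0.2404, 0.1599]
tool_rot: [0.69, 0.724, -0.0, 0.001]
force: [-0.8, -0.7, -0.3]
finger_gap: 0.804
gripper_force: 0.0
```

```bash
python3 look.py t22; python3 -c "
import cv2
c=cv2.imread('pics/t22.png')[160:310,220:420]
cv2.imwrite('pics/c22.png',cv2.resize(c,None,fx=4,fy=4,interpolation=cv2.INTER_CUBIC))"
```

```text
15.25 [0.6122 0.2393 0.1588] [-0.67  0.52 -0.51]
lean [0.0004 0.0006] 0.0007 ctr [ 0.5181 -0.1147]
```

View pics/c22.png

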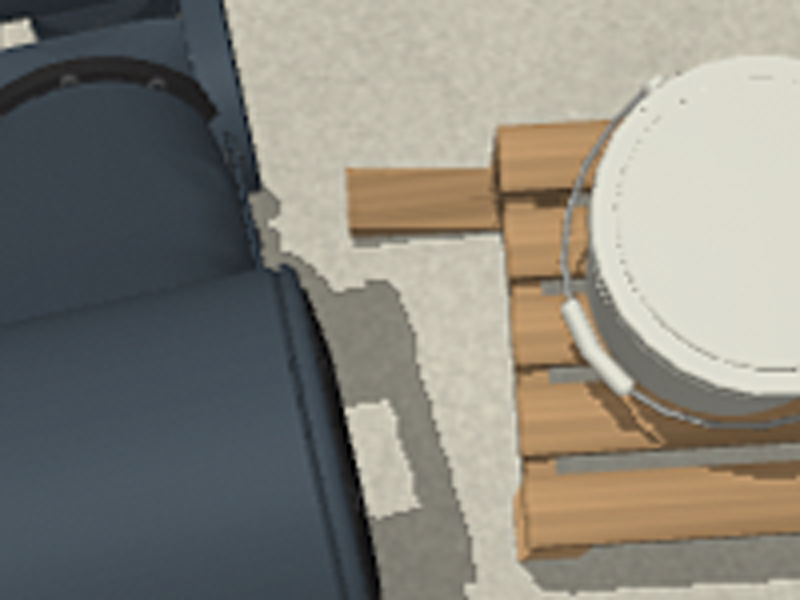

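The crop shows the wedge lying square under the far-left leg: its thick end is at crop (347,200) and it passes under the stand at (498,190). The stand is level to about 0.001 rad and the gripper is clear.

```bash
python3 -c "
from station import manip
print(manip.sign_off())"
```

```text
the job is handed in; nothing more can be done
None
```

The wedge is seated under the short leg and the job is handed in: the stand measured level to about 0.001 rad, the push force rose about 3.5 N before I stopped, and the gripper let go and is clear; sign-off returned no verdict.

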